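# Index the tube rack to its next hole and hold the pin home

### The job

One of the four capped tubes in the green rack on the slide is too short for the level reader: lift it out and put it in the white discard tray, leaving the three full-height tubes standing in the rack. Then pull up the spring-loaded black knob in front of the rack, slide the rack one hole along to the left as seen from the robot, let the pin into that next hole, and press the knob down all the way. Finish while still holding the knob pressed fully down; do not let go of it, and do not disturb the other things on the bench.

Things in the scene. Friction and masses are not known exactly. Their poses are not given: they have to be found in the camera images.
- guide: Fixed slide: grey base 175 x 320 x 8 mm, rail, aluminium index strip with three holes 48 mm apart. Origin on the bench below the rack's start middle. +y: the way the rack must slide (about the robot's left); +x: about away from the robot; turned up to 0.3 rad. Strip along y at x = -85 mm. Black level reader 70 mm high behind the rail, x 75 to 115, y 47 to 97 mm.
- rack: Green plastic rack 55 x 207 x 45 mm, fixed on the sliding carriage, axes parallel to the guide's. Origin at the middle of its underside, 35 mm above the bench. Four square cells, 33 x 33 mm, 40 mm deep, in a row at y = -72, -24, +24, +72 mm, cell floor 5 mm above the origin, rack top 45 mm above the origin.
- carriage (a joint): Position of the carriage (with rack and knob) along the guide's +y, m. Starts at 0, the first hole; next hole at 0.048, last at 0.096; stops at -0.002 and 0.099. The pin in a hole locks it with about 1.5 mm play either way; pin out, it slides with about 1.5 N friction.
- plunger (a joint): Height of knob and pin, m. 0 = rest, to which an 800 N/m spring returns it from above and below; the round-nosed 8 mm pin is then 10 mm deep in its hole, clear of it above 0.010. Stops: +0.018 (14 N) and -0.004 (3 N; pressed fully down, pin fully home). Away from a hole the pin rests on the strip at +0.010.
- knob: Round black plunger knob, 28 mm diameter, 22 mm tall, to be gripped from above. Origin at the centre of its underside, 53 mm above the bench at rest; axis vertical. Travels with the carriage, 85 mm in front (guide -x) of the tube row's middle. Below it a bushing 24 mm in diameter, top 47 mm above the bench, on a plate with its top at 35 mm.
- tube_short: The too short tube: 78 mm tall, 30 mm diameter body, blue screw cap 34 mm diameter and 20 mm tall at the top (grip it there). Flat bottom; origin at the centre of the bottom, z along the tube. About 40 g. Stands in one of the rack's cells, which one varies.
- tube_short_mid (a point): Point on the short tube's axis, 39 mm above its bottom.
- tube_a: A good tube, 100 mm tall, otherwise like the short one (same body, cap and origin). Stands in a cell of the rack; which one varies.
- tube_b: A good tube, 100 mm tall, otherwise like the short one (same body, cap and origin). Stands in a cell of the rack; which one varies.
- tube_c: A good tube, 100 mm tall, otherwise like the short one (same body, cap and origin). Stands in a cell of the rack; which one varies.
- discard_tray: White open tray fixed to the bench, outside 170 (its x) x 140 (its y) x 45 mm high, walls and floor 4 mm. Origin at the centre of its underside on the bench.
- microtube_rack: Bystander: blue microtube rack 60 x 190 x 26 mm lying in front of the slide, long side along its y. Origin at the centre of its underside.
- beaker: Bystander: small glass beaker, 68 mm diameter, 65 mm tall, behind the rack. Origin at the centre of its underside.
- vial: Bystander: small jar, 28 mm diameter, 45 mm tall, beyond the discard tray. Origin at the centre of its underside.
- spare_cap: Bystander: loose blue cap, 34 mm diameter, 15 mm tall, beyond the discard tray. Origin at the centre of its underside.
- marker: Bystander: marker pen 130 mm long, 14 mm thick, lying along its x beside the left end of the slide. Origin at its middle, underside.
- tip_box: Bystander: orange pipette-tip box 85 x 120 x 62 mm, left of the slide. Origin at the centre of its underside.
- media_bottle: Bystander: bottle, 68 mm diameter, 140 mm tall, left of the slide. Origin at the centre of its underside.
Not all that is in view belongs to the job. Leave any orange look-alike of the tube_short alone.

How it is judged:
By the outcome, as a careful person would: the job done as asked, in the order asked, and still so for the second after the job is handed in, while the arm keeps its last pose, push and grip.
It also fails if it takes over 48 s, if anything falls off the work surface, if the arm or the gripper's body presses on something with over 40 N, if the wrist force passes 120 N, or if a joint passes its speed limit or range.

### The arm

A 6-joint arm with a two-finger parallel gripper is mounted at the origin on the work surface. World frame = base frame: x ahead of the robot, y to its left, z up, the work surface at z = 0. Lengths are in m, angles in rad, forces in N, time in s.
With the tool pointing down it reaches from about 0.35 to 0.975 m from the base axis. Payload 7.1 kg.
Tool frame: the origin (TCP) lies at the very end of the fingers, on their centre line; the grasp point (between the pads) lies bot.grasp_offset behind it (bot.grasp_offset is the distance from the TCP to the grasp point, in m); z points along the fingers, y is the line along which they close (so a half turn about z gives the same grasp; the last joint's range is limited). The gripper opens to 88 mm and grips with 3 to 60 N. Pads are 20 mm wide; open, the fingers measure 115 mm over their backs; the gripper's body (75 mm by 178 mm) begins 61 mm behind the grasp point.
Start: joints at [-1.351, 0.423, 1.63, -0, 1.089, -0.019], TCP at [0.148, -0.607, 0.202] pointing down, gripper open.
Joint ranges: [-3, 3], [-0.9, 2.11], [0.09, 2.58], [-1.31, 4.45], [0.11, 2.69], [-2.54, 2.54]. Speed limits (rad/s): [2.39, 2.39, 3.01, 3.14, 3.14, 3.14].

### API

Orientations are given as a rotation vector (axis times angle).
In Python, from cell import sense, cams, order, finder, bot gives the robot as it stands.
- The arm moves only by the tool carry_out, never from a script. Its argument "series" is a list of rows, each a list of 5 numbers: the finger opening in mm, from 0 to 87.8, then the shift along the tool's x, y, z in mm, then the turn about the tool's z in rad. In form: [[gripper, x, y, z, twist], ...]. A call has 1 to 8 rows; each row shifts and turns the commanded pose from where the row before left it, along the tool's axes as they then stand; what a row does not reach is not made up. A row lasts 1/10 s, in which the tool goes at most 50 mm and 8.59 degrees, less where a joint would pass 70% of its speed; a pose out of reach is approached as far as the arm can. A call with a gripper value outside its range is refused whole. The fingers move at their own pace and stop on an object; the grip force is fixed at half the most. Time passes only in rows, so rows that do not move let the fingers close. It gives the time, the measured TCP pose, the force, the opening and the grip force at its end, in the units of the state.
- sense(): the state, without advancing time (a new reading comes with each control period).
- cams.snapshot(name): name is "scene" or "top"; returns the picture (480x640x3 uint8, red, green, blue); there is no depth.
- cams.camera_params(name): a dict with "fov_y" (degrees; the focal length in pixels is half the picture's height over the tangent of half this angle, whatever the lens; pixels are square), "cx", "cy" (the principal point, pixels), "rvec" (rotation vector, rad) and "tvec" (3), from world to camera coordinates, as OpenCV has them. Camera axes: x right, y down, z forward; pixel columns grow to the right and rows downward; lengths in m; the calibration is good to about 2 mm. A picture is of the moment at which its call begins. camera_params takes no time and is no camera call.
- order.sign_off(): hands the job in; it is judged then, once.
Trained networks look in the newest picture that a camera, given by its name, has taken for a name from the list of things; names that differ only in an ending like _2 or _b are one class to them, and where a whole thing is asked for, a point or a joint stands for the part that bears it (a point fixed in the world has none). Each returns a list of dicts, best first, with "p" (0 to 1); they miss things now and then, are a little off and sometimes report something else, mostly with a low value. They report only what shows in the picture. A call takes as long as a camera call. They do not tell look-alikes from the thing itself.
- finder.silhouettes(query, camera): "mask" (480x640 bool, what is visible of it) and "extent" ([left, top, right, bottom] in pixels, round what is visible of it).
The state is a dict: "time": time; "joint_pos": joint angles; "dq": joint speeds; "tau": joint torques, N m; "tool_pos": TCP position; "tool_rot": TCP orientation; "wrist_force": force on the tool from outside, world axes, zero at the start; "moment": the same for the moment, N m; "grip_width": finger opening in m; "gripper_force": force on a finger pad.
Only numpy, scipy, OpenCV 4.12 (cv2) and the standard library are available. Lean on these libraries where they do the work, as an engineer would, in place of code of your own. Each camera call takes 0.05 s, during which the arm holds its last target. There are 200 camera calls.

## Working session

There is one attempt and no reset: what is moved stays moved. The work goes in short steps, Python scripts to look and compute and a tool call to move; the robot and the scene stay as the last step left them, time stands still between calls to the robot, and variables do not carry over. Pictures are saved under pics/ and viewed, at most 10 in all, crops included, and the job is handed in when it is done.

Besides the shell and the picture viewer there is one more tool, called after "Call:" as name(argument=value, ...), one argument or row to a line, values as JSON. carry_out: Moves the arm, as the interface text tells. Its arguments: {"type":"object","properties":{"series":{"type":"array","items":{"type":"array","items":{"type":"number"}}}},"required":["series"]}

```bash
mkdir -p pics; python3 - <<'E'
from cell import sense,cams,finder,bot
import cv2
s=sense();print(s,bot.grasp_offset)
for n in("scene","top"):
    im=cams.snapshot(n);cv2.imwrite(f"pics/{n}0.png",im[:,:,::-1]);print(n,cams.camera_params(n))
    for q in("tube_short","knob","rack","discard_tray","guide","tube_a"):
        for d in finder.silhouettes(q,n):
            m=d["mask"];ys,xs=m.nonzero();print(q,round(d["p"],2),d["extent"],xs.mean().round(1),ys.mean().round(1),m.sum())
E
```

```text
{'time': 0.0, 'joint_pos': array([-1.35102402e+00,  4.23871602e-01,  1.63068719e+00,  2.69253494e-05,
        1.08856737e+00, -1.89902717e-02]), 'dq': array([ 0.00036081,  0.00062549, -0.00094794,  0.00054087, -0.00032556,
        0.00171218]), 'tau': array([-5.84689697e-04, -5.44613421e+01, -2.73667270e+01,  6.45338511e-02,
        2.29250657e-02, -1.34629026e-04]), 'tool_pos': array([ 0.14772439, -0.60669179,  0.20108361]), 'tool_rot': array([-3.11771744e+00, -3.73955668e-01,  2.04051786e-04]), 'wrist_force': array([-0.41697666, -0.39844915,  0.76678864]), 'moment': array([-0.00060307,  0.0493737 , -0.05824899]), 'gripper_force': 0.0, 'grip_width': 0.08777058717015944} 0.0187
scene {'fov_y': 53.8397979950604, 'cx': 319.64607359859565, 'cy': 248.18977791216628, 'rvec': array([ 1.53802477,  1.77544989, -0.94687861]), 'tvec': array([ 0.07511238, -0.26705923,  1.46857045])}
tube_short 0.81 [244.7, 192.8, 259.5, 228.5] 252.2 207.9 381
tube_short 0.75 [240.1, 218.9, 256.9, 242.4] 247.6 229.6 366
knob 0.57 [299.6, 222.8, 302.5, 236.9] 300.5 229.9 37
rack 0.78 [229.5, 223.2, 333.2, 289.0] 
[... 617 characters left out ...]
}
tube_short 0.62 [309.1, 215.1, 402.8, 286.0] 352.3 249.5 2130
tube_short 0.59 [403.5, 315.7, 417.4, 326.5] 409.3 321.3 208
tube_short 0.52 [381.6, 232.2, 398.7, 248.9] 389.2 241.0 239
knob 0.69 [380.9, 231.5, 400.0, 250.4] 389.4 241.3 226
knob 0.54 [341.5, 266.7, 353.3, 278.6] 348.7 273.0 121
rack 0.61 [308.5, 215.6, 401.4, 285.1] 353.2 249.0 2353
discard_tray 0.57 [433.4, 254.9, 508.7, 335.4] 472.6 294.1 4817
guide 0.87 [262.4, 179.3, 407.1, 299.3] 331.6 245.5 9654
tube_a 0.81 [361.9, 227.5, 379.3, 245.5] 368.9 235.4 250
tube_a 0.71 [337.6, 221.9, 356.2, 243.2] 347.6 231.0 259
tube_a 0.71 [317.9, 215.2, 334.6, 236.7] 326.0 226.1 251
tube_a 0.18 [341.1, 266.1, 351.9, 281.0] 348.7 272.7 110
```

View pics/scene0.png

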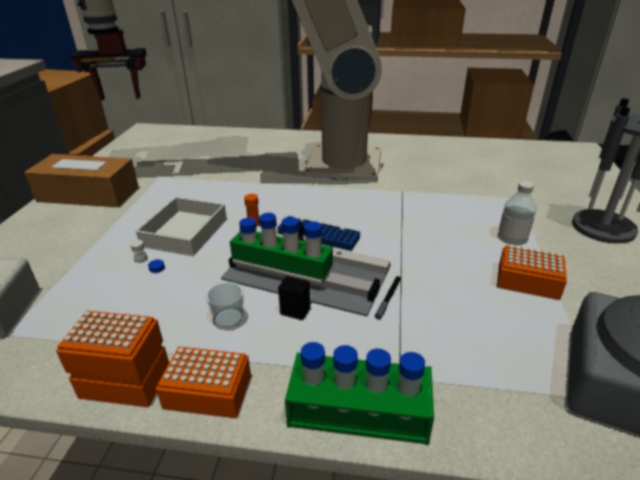

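View pics/top0.png

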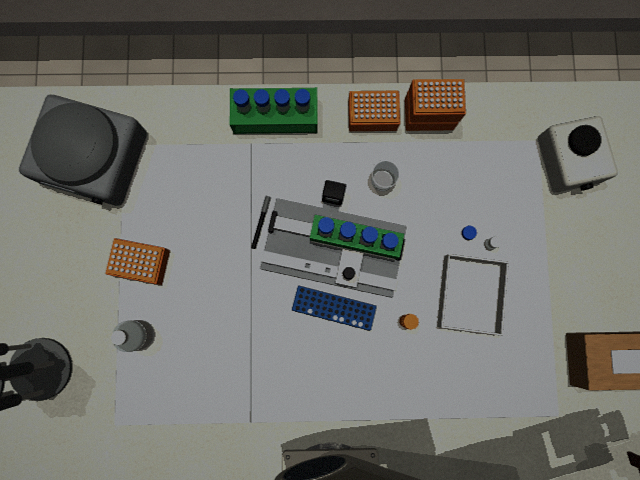

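Both views agree: the short tube is in the right-end cell (guide y=-72), at about (389,241) in top and (247,229) in scene. The orange look-alike is at (409,321) in top, the knob at (349,273) and the tray at (473,295). Next I'll fit the guide pose.

```bash
cat >h.py <<'E'
import numpy as np,cv2
from cell import sense,cams,finder,bot
from scipy.optimize import least_squares
from scipy.spatial.transform import Rotation as R
def proj(P,n):
    c=cams.camera_params(n);f=240/np.tan(np.radians(c["fov_y"]/2))
    K=np.array([[f,0,c["cx"]],[0,f,c["cy"]],[0,0,1]])
    return cv2.projectPoints(np.float64(P).reshape(-1,3),c["rvec"],c["tvec"],K,None)[0].reshape(-1,2)
def unproj(uv,z,n):
    return least_squares(lambda p:proj([p[0],p[1],z],n)[0]-uv,[.6,0]).x
def hullc(x,y,z0,z1,r,n):
    a=np.linspace(0,2*np.pi,32,endpoint=False)
    P=[[x+r*np.cos(t),y+r*np.sin(t),z] for z in(z0,z1) for t in a]
    m=cv2.moments(cv2.convexHull(proj(P,n).astype(np.float32)));return np.array([m["m10"],m["m01"]])/m["m00"]
def blobs(im,lo,hi,box,amin=40):
    l,t,r,b=box;h=cv2.cvtColor(im,cv2.COLOR_RGB2HSV)[t:b,l:r];k=cv2.inRange(h,lo,hi)
    n,_,st,ce=cv2.connectedComponentsWithStats(k,connectivity=4)
    return [(ce[i]+[l,t],st[i][4]) for i in range(1,n) if st[i][4]>=amin]
def G(g,p):
    c,s=np.cos(g[2]),np.sin(g[2]);return np.array([g[0]+c*p[0]-s*p[1],g[1]+s*p[0]+c*p[1]])
def tool():
    s=sense();r=R.from_rotvec(s["tool_rot"]).as_matrix();return s,r
def goto(p,yang=None):
    "shift in tool axes mm, twist to bring tool y to world angle yang (mod pi)"
    s,r=tool();d=r.T@(np.array(p)-s["tool_pos"])*1000
    cur=np.arctan2(r[1,1],r[0,1]);w=0 if yang is None else -((yang-cur+np.pi/2)%np.pi-np.pi/2)
    print("shift",d.round(1),"twist",round(w,3),"j6",s["joint_pos"][5].round(2),"tilt",r[:,2].round(3))
E
cat >fit.py <<'E'
from h import *
t=cv2.imread("pics/top0.png")[:,:,::-1].copy();s=cv2.imread("pics/scene0.png")[:,:,::-1].copy()
bt=sorted(blobs(t,(105,150,60),(130,255,255),(312,212,405,255)),key=lambda b:b[0][0])
bs=sorted(blobs(s,(105,150,60),(130,255,255),(236,208,325,240)),key=lambda b:b[0][0])
kn=blobs(t,(0,0,0),(179,255,50),(338,262,358,284),60)
print(bt,bs,kn)
ys=[.072,.024,-.024,-.072]
def res(g):
    o=[]
    for y,b in zip(ys,bt):
        z=.118 if y==-.072 else .14;o.append(hullc(*G(g,(0,y)),z-.02,z,.017,"top")-b[0])
    if len(bs)==4:
      for y,b in zip(ys[::-1],bs):
        z=.118 if y==-.072 else .14;o.append(hullc(*G(g,(0,y)),z-.02,z,.017,"scene")-b[0])
    if kn:o.append(hullc(*G(g,(-.085,0)),.053,.075,.014,"top")-kn[0][0])
    return np.ravel(o)
f=least_squares(res,[.65,0,0],loss="soft_l1");g=f.x
print("g",g.round(4),res(g).round(1));np.save("g.npy",g)
tr=finder.silhouettes("discard_tray","top")
cams.snapshot("top");tr=finder.silhouettes("discard_tray","top")[0]["mask"]
rc=cv2.minAreaRect(np.argwhere(tr)[:,::-1].astype(np.float32));print("tray",rc,unproj(np.array(rc[0]),.022,"top"))
sh=G(g,(0,-.072));print("short",sh,"knob",G(g,(-.085,0)),"ax",g[2])
goto([*sh,.16],g[2])
E
python3 fit.py
```

```text
[(array([325.86631016, 224.62566845]), np.int32(187)), (array([347.65263158, 229.2       ]), np.int32(190)), (array([369.54255319, 234.03191489]), np.int32(188)), (array([389.91351351, 239.97297297]), np.int32(185))] [(array([247.33160622, 225.22279793]), np.int32(193)), (array([267.31067961, 220.45631068]), np.int32(206)), (array([289.15319149, 224.85531915]), np.int32(235)), (array([313.51505017, 229.14046823]), np.int32(299))] [(array([348.45378151, 272.98319328]), np.int32(119))]
g [ 0.5883 -0.0674 -0.2253] [-0.2  0.5 -0.2  0.5 -0.2  0.3 -0.2  0.4 -0.4  0.7  0.   0.4  0.4  0.5
 -1.1  0.8  0.1 -0.1]
tray ((472.23773193359375, 293.88525390625), (66.36270141601562, 76.14055633544922), 5.19442892074585) [ 0.45494477 -0.33909261]
short [ 0.57221469 -0.13760243] knob [ 0.50544706 -0.04843358] ax -0.22529394328488694
shift [ 523.4 -355.9   41.9] twist -1.107 j6 -0.02 tilt [-0.  0. -1.]
```

Call:
carry_out(
  series=[
    [87, 32, -22, 0, 0],
    [87, 32, -22, 0, 0],
    [87, 32, -22, 0, 0],
    [87, 32, -22, 0, 0],
    [87, 32, -22, 0, 0],
    [87, 32, -22, 0, 0],
    [87, 32, -22, 0, 0],
    [87, 32, -22, 0, 0],
  ],
)

```text
time: 1.65
tool_pos: [0.3559, -0.3745, 0.2021]
tool_rot: [3.119, 0.374, 0.001]
wrist_force: [0.8, -0.6, -0.1]
grip_width: 0.0871
gripper_force: 0.0
```

Call:
carry_out(
  series=[
    [87, 32, -22, 0, 0],
    [87, 32, -22, 0, 0],
    [87, 32, -22, 0, 0],
    [87, 32, -22, 0, 0],
    [87, 32, -22, 0, 0],
    [87, 32, -22, 0, 0],
    [87, 0, 0, 0, -0.14],
    [87, 0, 0, 0, -0.14],
  ],
)

```text
time: 2.45
tool_pos: [0.5111, -0.2008, 0.2019]
tool_rot: [3.033, 0.818, 0.0]
wrist_force: [-1.2, -1.2, 0.1]
grip_width: 0.0865
gripper_force: 0.0
```

Call:
carry_out(
  series=[
    [87, 0, 0, 0, -0.14],
    [87, 0, 0, 0, -0.14],
    [87, 0, 0, 0, -0.14],
    [87, 0, 0, 0, -0.14],
    [87, 0, 0, 0, -0.14],
    [87, 0, 0, 0, -0.127],
    [87, 0, 0, 0, 0],
    [87, 0, 0, 0, 0],
  ],
)

```text
time: 3.25
tool_pos: [0.5103, -0.202, 0.2019]
tool_rot: [2.46, 1.954, 0.0]
wrist_force: [-0.3, 0.3, 1.0]
grip_width: 0.0866
gripper_force: 0.0
```

```bash
python3 -c "
from h import *
g=np.load('g.npy');goto([*G(g,(0,-.072)),.088],g[2])"
```

```text
shift [ 76.8  45.7 113.9] twist -0.003 j6 -0.17 tilt [ 0. -0. -1.]
```

Call:
carry_out(
  series=[
    [87, 25.6, 15.2, 0, 0],
    [87, 25.6, 15.2, 0, 0],
    [87, 25.6, 15.2, 0, 0],
    [87, 0, 0, 20, 0],
    [87, 0, 0, 20, 0],
    [87, 0, 0, 0, 0],
    [87, 0, 0, 0, 0],
  ],
)

```text
time: 3.95
tool_pos: [0.5718, -0.1373, 0.162]
tool_rot: [-2.458, -1.956, 0.001]
wrist_force: [0.9, 0.4, 0.4]
grip_width: 0.0868
gripper_force: 0.0
```

```bash
python3 -c "
from h import *
g=np.load('g.npy');goto([*G(g,(0,-.072)),.088],g[2])
im=cams.snapshot('scene')
cv2.imwrite('pics/s1.png',cv2.resize(im[120:300,170:410,::-1],(800,600)))"
```

```text
shift [-0.2  0.5 74. ] twist -0.001 j6 -0.03 tilt [-0.001  0.    -1.   ]
```

View pics/s1.png

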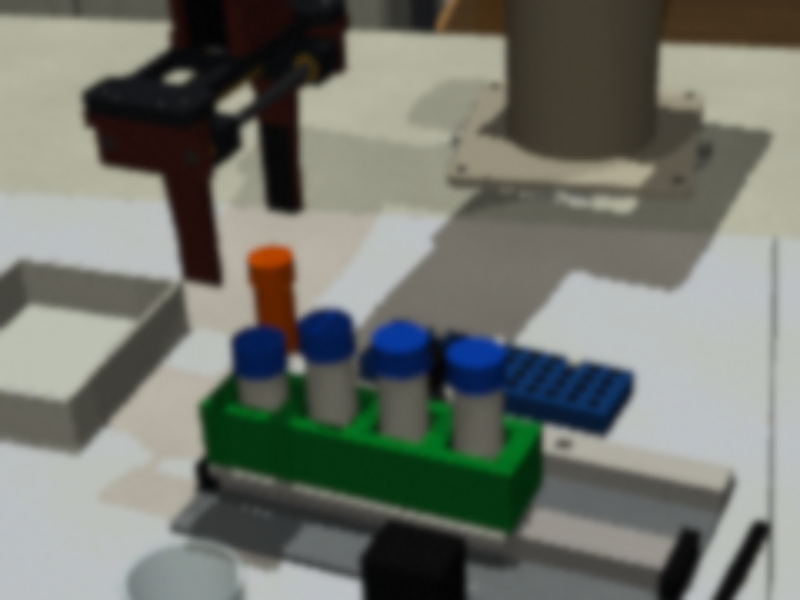

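```bash
python3 -c "
from h import *
s,r=tool();p=s['tool_pos']
for d in(.0505,-.0505):
    for x in (-.01,.01):
        q=p+r[:,1]*d+r[:,0]*x;print(d,x,((proj(q,'scene')[0]-[170,120])*3.333).round())"
```

```text
0.0505 -0.01 [188. 312.]
0.0505 0.01 [219. 318.]
-0.0505 -0.01 [273. 234.]
-0.0505 0.01 [302. 239.]
```

```bash
python3 -c "
from h import *
s,r=tool();p=s['tool_pos']
a=cams.snapshot('scene');b=cams.snapshot('top')
for n,im in(('scene',a),('top',b)):
  for d in(.044,.0575,-.044,-.0575):
    for x in (-.01,.01):
      for zz in (0,.04):
        q=p+r[:,1]*d+r[:,0]*x-r[:,2]*zz;u=proj(q,n)[0].round().astype(int)
        if 0<=u[1]<480: im[u[1],u[0]]=(255,255,0) if zz==0 else (0,255,0)
A=cv2.resize(a[160:240,200:300],(500,400),interpolation=0)
u=proj(p,'top')[0].astype(int);print(u)
B=cv2.resize(b[u[1]-40:u[1]+40,u[0]-30:u[0]+30],(300,400),interpolation=0)
cv2.imwrite('pics/c.png',np.hstack([A,B])[:,:,::-1])"
```

```text
[393 236]
```

View pics/c.png

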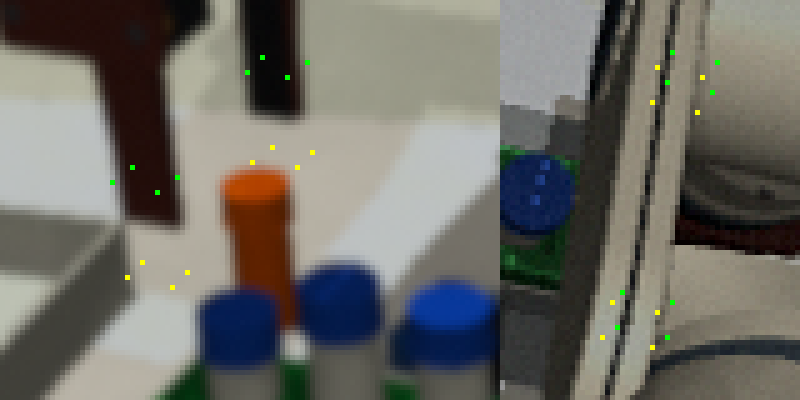

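Call:
carry_out(
  series=[
    [87, 0, 0, 20, 0],
    [87, 0, 0, 20, 0],
    [87, 0, 0, 20, 0],
    [87, 0, 0, 14, 0],
    [87, 0, 0, 0, 0],
    [87, 0, 0, 0, 0],
  ],
)

```text
time: 4.7
tool_pos: [0.5723, -0.1375, 0.0884]
tool_rot: [2.457, 1.957, 0.0]
wrist_force: [0.6, 1.2, 0.2]
grip_width: 0.0871
gripper_force: 0.0
```

```bash
python3 -c "
from h import *
s,r=tool();p=s['tool_pos'];print(p)
a=cams.snapshot('scene')
for n,im in(('scene',a),):
  for d in(.044,.0575,-.044,-.0575):
    for x in (-.01,.01):
      for zz in (0,.02):
        q=p+r[:,1]*d+r[:,0]*x-r[:,2]*zz;u=proj(q,n)[0].round().astype(int)
        if 0<=u[1]<480: im[u[1],u[0]]=(255,255,0) if zz==0 else (0,255,0)
A=cv2.resize(a[170:260,200:300],(600,540),interpolation=0)
cv2.imwrite('pics/d.png',A[:,:,::-1])"
```

```text
[ 0.57227414 -0.13752174  0.088441  ]
```

View pics/d.png

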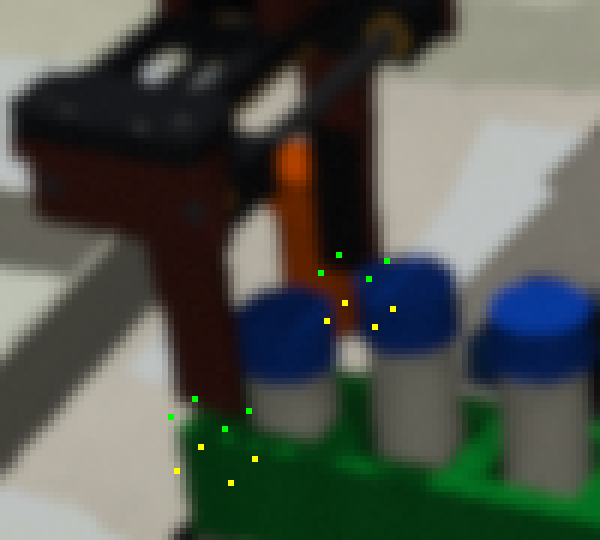

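The scene view shows the visible fingertips about 20 mm above the reported TCP. In xy they straddle the short cap correctly: tips at (205,410) and (345,268) in the crop, cap at (288,335). A tip height of 0.082 works whether I trust the report or the picture, so I'll close there.

Call:
carry_out(
  series=[
    [87, 0, 0, 6, 0],
    [60, 0, 0, 0, 0],
    [40, 0, 0, 0, 0],
    [25, 0, 0, 0, 0],
    [25, 0, 0, 0, 0],
    [25, 0, 0, 0, 0],
    [25, 0, 0, 0, 0],
    [25, 0, 0, 0, 0],
  ],
)

```text
time: 5.55
tool_pos: [0.5719, -0.1373, 0.0819]
tool_rot: [-2.457, -1.958, 0.0]
wrist_force: [0.6, -0.2, 1.0]
grip_width: 0.0347
gripper_force: 0.0
```

```bash
python3 -c "
from h import *
s,r=tool();print(s['tool_pos'],s['grip_width'],s['gripper_force'],s['wrist_force'])
print(proj([0,0,0],'scene'),proj([.148,-.607,.2],'top'))
a=cams.snapshot('scene')
A=cv2.resize(a[160:260,200:300],(600,600),interpolation=1)
cv2.imwrite('pics/e.png',A[:,:,::-1])"
```

```text
[ 0.57188042 -0.1373171   0.0818994 ] 0.03467123554354422 0.04892029333859682 [ 0.60397257 -0.15257577  0.95762367]
[[343.8209697  162.23685354]] [[646.08966813 447.90578905]]
```

View pics/e.png

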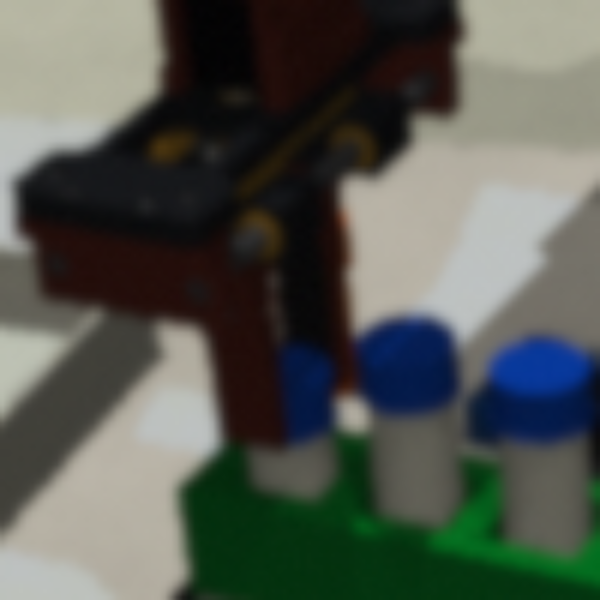

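Call:
carry_out(
  series=[
    [25, 0, 0, 0, 0],
    [25, 0, 0, 0, 0],
    [25, 0, 0, 0, 0],
    [25, 0, 0, -10, 0],
    [25, 0, 0, -15, 0],
    [25, 0, 0, -20, 0],
    [25, 0, 0, -20, 0],
    [25, 0, 0, -15, 0],
  ],
)

```text
time: 6.4
tool_pos: [0.5727, -0.1375, 0.1645]
tool_rot: [2.455, 1.957, 0.002]
wrist_force: [-0.3, -0.5, 0.2]
grip_width: 0.0333
gripper_force: 30.0
```

```bash
python3 -c "
from h import *
s,r=tool();print(s['tool_pos'],s['grip_width'],s['gripper_force'],s['wrist_force'])
goto([.455,-.339,.08])
a=cams.snapshot('scene')
A=cv2.resize(a[110:270,130:330],(750,600),interpolation=1)
cv2.imwrite('pics/f.png',A[:,:,::-1])"
```

```text
[ 0.57266867 -0.13752252  0.16453592] 0.03329833759209309 29.968590438365936 [-0.29815873 -0.46369617  0.20317513]
shift [-222.6  -70.    84.4] twist 0 j6 -0.03 tilt [ 0.002 -0.001 -1.   ]
```

View pics/f.png

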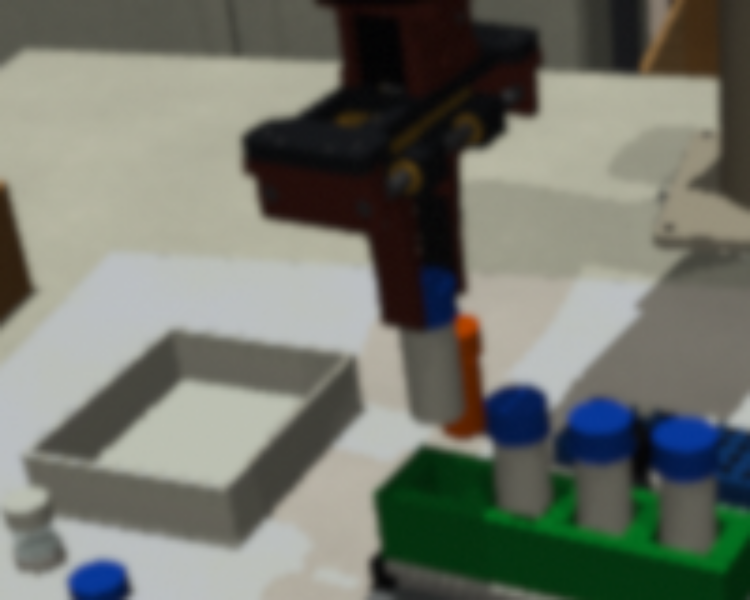

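Tube lifted cleanly (crop (430,370)) and the other three still stand. Now to the tray.

Call:
carry_out(
  series=[
    [25, -15, -5, 0, 0],
    [25, -32, -10, 0, 0],
    [25, -32, -10, 0, 0],
    [25, -32, -10, 0, 0],
    [25, -32, -10, 0, 0],
    [25, -32, -10, 0, 0],
    [25, -32, -10, 0, 0],
    [25, -15, -5, 0, 0],
  ],
)

```text
time: 7.25
tool_pos: [0.4515, -0.3401, 0.1609]
tool_rot: [-2.458, -1.954, 0.001]
wrist_force: [-0.1, 0.4, -1.0]
grip_width: 0.0332
gripper_force: 30.0
```

Call:
carry_out(
  series=[
    [25, 0, 0, 30, 0],
    [25, 0, 0, 30, 0],
    [25, 0, 0, 30, 0],
    [25, 0, 0, 15, 0],
    [25, 0, 0, 8, 0],
    [25, 0, 0, 0, 0],
    [25, 0, 0, 0, 0],
  ],
)

```text
time: 7.95
tool_pos: [0.4547, -0.3385, 0.0497]
tool_rot: [2.456, 1.957, 0.0]
wrist_force: [0.3, 0.0, 1.0]
grip_width: 0.0334
gripper_force: 30.0
```

Call:
carry_out(
  series=[
    [25, 0, 0, 2, 0],
    [25, 0, 0, 1.5, 0],
    [25, 0, 0, 0, 0],
    [45, 0, 0, 0, 0],
    [60, 0, 0, 0, 0],
    [60, 0, 0, 0, 0],
    [70, 0, 0, 0, 0],
    [70, 0, 0, 0, 0],
  ],
)

```text
time: 8.75
tool_pos: [0.4541, -0.3381, 0.0454]
tool_rot: [2.457, 1.958, 0.0]
wrist_force: [-1.4, 0.1, -0.5]
grip_width: 0.0686
gripper_force: 0.0
```

Call:
carry_out(
  series=[
    [70, 0, 0, -15, 0],
    [70, 0, 0, -25, 0],
    [70, 0, 0, -30, 0],
    [70, 0, 0, -30, 0],
    [70, 0, 0, -25, 0],
    [70, 0, 0, -15, 0],
    [70, 0, 0, 0, 0],
  ],
)

```text
time: 9.45
tool_pos: [0.4555, -0.3392, 0.1888]
tool_rot: [2.453, 1.955, 0.002]
wrist_force: [0.1, 0.3, 1.0]
grip_width: 0.0698
gripper_force: 0.0
```

```bash
python3 -c "
from h import *
g=np.load('g.npy');s,r=tool();print(s['tool_pos'],s['grip_width'])
goto([*G(g,(-.085,0)),.19],g[2]+np.pi/2)
a=cams.snapshot('scene')
A=cv2.resize(a[150:310,130:400],(800,474),interpolation=1)
cv2.imwrite('pics/g.png',A[:,:,::-1])
for d in finder.silhouettes('tube_short','scene'): print(d['p'],d['extent'])"
```

```text
[ 0.45549094 -0.33916408  0.18880479] 0.06976994993037788
shift [294.5 -16.2  -2. ] twist -1.57 j6 -0.44 tilt [ 0.004 -0.003 -1.   ]
0.83 [242.4, 192.4, 257.6, 228.5]
0.64 [170.6, 199.2, 189.8, 233.5]
0.46 [223.9, 222.6, 392.7, 321.8]
```

View pics/g.png

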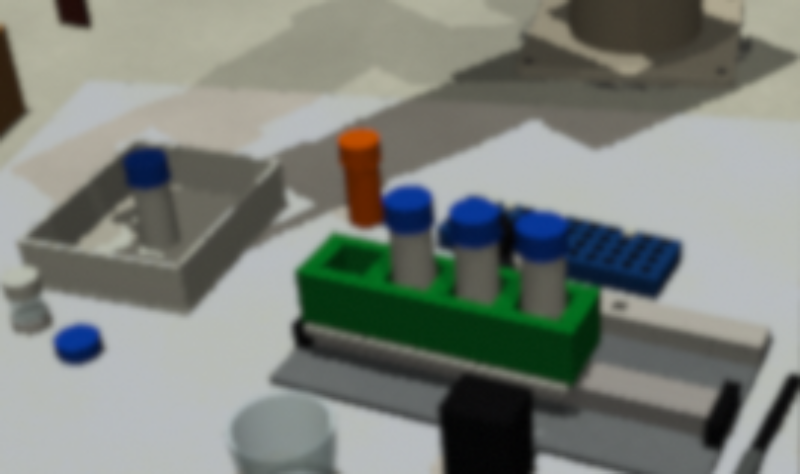

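Tube stands in the tray (crop (150,200)), the rest is undisturbed. Now to the knob.

Call:
carry_out(
  series=[
    [70, 20, -2, 0, 0],
    [70, 42, -2, 0, 0],
    [70, 42, -2, 0, 0],
    [70, 42, -2, 0, 0],
    [70, 42, -2, 0, 0],
    [70, 42, -2, 0, 0],
    [70, 42, -2, 0, 0],
    [70, 22, -2, 0, 0],
  ],
)

```text
time: 10.35
tool_pos: [0.5034, -0.0452, 0.1842]
tool_rot: [-2.453, -1.959, 0.002]
wrist_force: [0.5, -0.5, -0.1]
grip_width: 0.0701
gripper_force: 0.0
```

Call:
carry_out(
  series=[
    [70, 0, 0, 0, -0.14],
    [70, 0, 0, 0, -0.14],
    [70, 0, 0, 0, -0.14],
    [70, 0, 0, 0, -0.14],
    [70, 0, 0, 0, -0.14],
    [70, 0, 0, 0, -0.14],
    [70, 0, 0, 0, -0.14],
    [70, 0, 0, 0, -0.14],
  ],
)

```text
time: 11.15
tool_pos: [0.5031, -0.0478, 0.1841]
tool_rot: [-1.032, -2.964, 0.001]
wrist_force: [0.1, 0.5, 0.1]
grip_width: 0.0703
gripper_force: 0.0
```

Call:
carry_out(
  series=[
    [70, 0, 0, 0, -0.14],
    [70, 0, 0, 0, -0.14],
    [70, 0, 0, 0, -0.14],
    [70, 0, 0, 0, -0.03],
    [70, 0, 0, 0, 0],
    [70, 0, 0, 0, 0],
  ],
)

```text
time: 11.75
tool_pos: [0.5038, -0.0479, 0.1849]
tool_rot: [-0.358, -3.12, -0.0]
wrist_force: [1.4, 0.3, -0.1]
grip_width: 0.0703
gripper_force: 0.0
```

```bash
python3 -c "
from h import *
g=np.load('g.npy')
goto([*G(g,(-.085,0)),.052],g[2]+np.pi/2)"
```

```text
shift [-1.900e+00 -1.000e-01  1.329e+02] twist -0.003 j6 -1.46 tilt [-0.001  0.    -1.   ]
```

Call:
carry_out(
  series=[
    [60, -1.9, 0, 20, 0],
    [60, 0, 0, 30, 0],
    [60, 0, 0, 30, 0],
    [60, 0, 0, 25, 0],
    [60, 0, 0, 15, 0],
    [60, 0, 0, 5, 0],
    [60, 0, 0, 0, 0],
    [60, 0, 0, 0, 0],
  ],
)

```text
time: 12.55
tool_pos: [0.5065, -0.0484, 0.061]
tool_rot: [0.355, 3.12, -0.0]
wrist_force: [0.0, -0.4, 0.8]
grip_width: 0.0599
gripper_force: 0.0
```

```bash
python3 -c "
from h import *
g=np.load('g.npy')
goto([*G(g,(-.085,0)),.040],g[2]+np.pi/2);s=sense();print(s['tool_pos'],s['wrist_force'])
a=cams.snapshot('scene')
A=cv2.resize(a[150:290,200:400],(800,560),interpolation=1)
cv2.imwrite('pics/i.png',A[:,:,::-1])"
```

```text
shift [ 1.1 -0.2 21. ] twist -0.001 j6 -1.46 tilt [ 0.001 -0.    -1.   ]
[ 0.50654449 -0.04843927  0.06102661] [ 0.00891717 -0.35953623  0.84558836]
```

View pics/i.png

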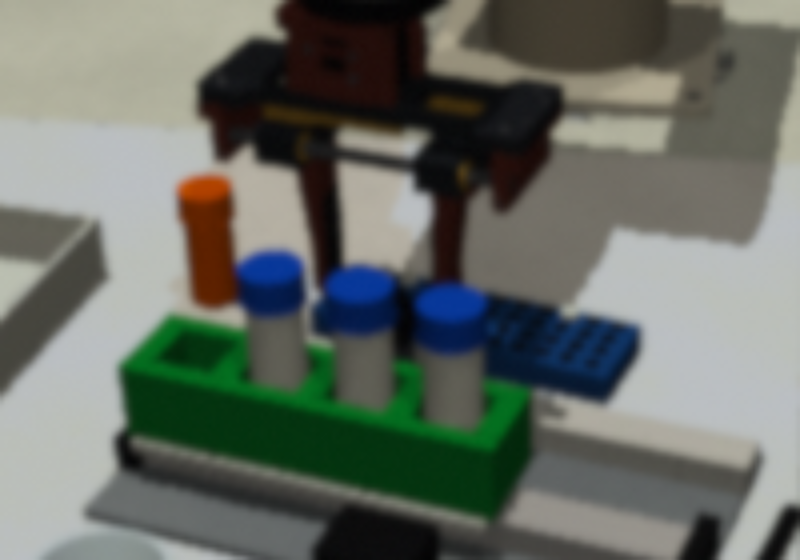

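Aligned over the knob, with the fingers straddling it (crop ~(390,280), knob hidden behind the caps). I'll lower and grip.

Call:
carry_out(
  series=[
    [60, 1, 0, 10, 0],
    [60, 0, 0, 6, 0],
    [60, 0, 0, 5, 0],
    [60, 0, 0, 0, 0],
    [45, 0, 0, 0, 0],
    [35, 0, 0, 0, 0],
    [20, 0, 0, 0, 0],
    [20, 0, 0, 0, 0],
  ],
)

```text
time: 13.4
tool_pos: [0.5052, -0.0482, 0.0396]
tool_rot: [0.354, 3.121, 0.0]
wrist_force: [0.2, 0.6, -0.6]
grip_width: 0.0317
gripper_force: 0.0
```

Call:
carry_out(
  series=[
    [20, 0, 0, 0, 0],
    [20, 0, 0, 0, 0],
    [20, 0, 0, 0, 0],
    [20, 0, 0, 0, 0],
    [20, 0, 0, 0, 0],
  ],
)

```text
time: 13.9
tool_pos: [0.5051, -0.0482, 0.0394]
tool_rot: [0.354, 3.121, -0.0]
wrist_force: [0.6, 0.3, 0.0]
grip_width: 0.0272
gripper_force: 30.0
```

Call:
carry_out(
  series=[
    [20, 0, 0, -4, 0],
    [20, 0, 0, -4, 0],
    [20, 0, 0, -4, 0],
    [20, 0, 0, -2.5, 0],
    [20, 0, 0, 0, 0],
    [20, 0, 0, 0, 0],
  ],
)

```text
time: 14.5
tool_pos: [0.505, -0.0482, 0.0537]
tool_rot: [0.354, 3.121, -0.0]
wrist_force: [4.7, -1.4, -10.3]
grip_width: 0.0271
gripper_force: 30.0
```

```bash
python3 -c "
from h import *
g=np.load('g.npy');s=sense();print(s['tool_pos'],s['wrist_force'],s['grip_width'])
goto([*G(g,(-.085,.048)),.053])"
```

```text
[ 0.50503588 -0.0481747   0.05369993] [  4.74345794  -1.41726042 -10.32727432] 0.02709514737760874
shift [-0.4 47.8  0.7] twist 0 j6 -1.46 tilt [ 0. -0. -1.]
```

Call:
carry_out(
  series=[
    [20, 0, 0, -1, 0],
    [20, 0, 4, 0, 0],
    [20, 0, 8, 0, 0],
    [20, 0, 10, 0, 0],
    [20, 0, 10, 0, 0],
    [20, 0, 8, 0, 0],
    [20, 0, 5, 0, 0],
    [20, 0, 3, 0, 0],
  ],
)

```text
time: 15.3
tool_pos: [0.516, -0.001, 0.0548]
tool_rot: [0.353, 3.121, -0.0]
wrist_force: [5.3, -2.7, -12.0]
grip_width: 0.027
gripper_force: 30.0
```

```bash
python3 -c "
from h import *
g=np.load('g.npy');s=sense();print(s['tool_pos'],s['wrist_force'],s['grip_width'])
goto([*G(g,(-.085,.048)),.053])
cams.snapshot('top')
im=cams.snapshot('scene')
bs=sorted(blobs(im,(105,150,60),(130,255,255),(236,200,350,250)),key=lambda b:b[0][0])
print(bs)
for c in (0,.044,.048,.052):
  print(c,[hullc(*G(g,(0,y+c)),.12,.14,.017,'scene').round(1) for y in(-.024,.024,.072)])
"
```

```text
[ 0.51597203 -0.00095854  0.05477505] [  5.30872416  -2.73631863 -11.9767068 ] 0.02695589117541897
shift [-0.3 -0.6  1.8] twist 0 j6 -1.37 tilt [ 0. -0. -1.]
[(array([301.45993031, 226.90940767]), np.int32(574)), (array([336.65306122, 233.98639456]), np.int32(294))]
0 [array([267.3, 220.9]), array([289.5, 225.4]), array([312.4, 229.9])]
0.044 [array([287.6, 225. ]), array([310.5, 229.6]), array([334.1, 234.3])]
0.048 [array([289.5, 225.4]), array([312.4, 229.9]), array([336.1, 234.7])]
0.052 [array([291.4, 225.7]), array([314.4, 230.3]), array([338.1, 235.1])]
```

Call:
carry_out(
  series=[
    [20, 0, -0.5, 0, 0],
    [20, 0, 0, 4, 0],
    [20, 0, 0, 4, 0],
    [20, 0, 0, 2, 0],
    [20, 0, 0, 0, 0],
    [20, 0, 0, 0, 0],
  ],
)

```text
time: 16.0
tool_pos: [0.5158, -0.0018, 0.0451]
tool_rot: [0.354, 3.121, 0.0]
wrist_force: [3.1, 1.6, -5.0]
grip_width: 0.027
gripper_force: 30.0
```

Call:
carry_out(
  series=[
    [20, 0, 0, 3, 0],
    [20, 0, 0, 2.5, 0],
    [20, 0, 0, 2, 0],
    [20, 0, 0, 2, 0],
    [20, 0, 0, 0, 0],
    [20, 0, 0, 0, 0],
  ],
)

```text
time: 16.6
tool_pos: [0.5158, -0.0019, 0.0356]
tool_rot: [0.354, 3.121, 0.0]
wrist_force: [1.8, 0.6, 3.4]
grip_width: 0.027
gripper_force: 30.0
```

Call:
carry_out(
  series=[
    [20, 0, 0, 0.8, 0],
    [20, 0, 0, 0, 0],
    [20, 0, 0, 0, 0],
  ],
)

```text
time: 16.9
tool_pos: [0.5159, -0.0019, 0.0354]
tool_rot: [0.354, 3.121, 0.0]
wrist_force: [0.1, 1.4, 11.9]
grip_width: 0.027
gripper_force: 30.0
```

Call:
carry_out(
  series=[
    [20, 0, 0, 0.8, 0],
    [20, 0, 0, 0, 0],
    [20, 0, 0, 0, 0],
  ],
)

```text
time: 17.2
tool_pos: [0.5159, -0.0019, 0.0353]
tool_rot: [0.354, 3.121, 0.0]
wrist_force: [-2.4, 1.8, 20.5]
grip_width: 0.027
gripper_force: 30.0
```

Call:
carry_out(
  series=[
    [20, 0, 0, -0.4, 0],
    [20, 0, 0, 0, 0],
    [20, 0, 0, 0, 0],
  ],
)

```text
time: 17.5
tool_pos: [0.5159, -0.0018, 0.0353]
tool_rot: [0.354, 3.121, 0.0]
wrist_force: [-0.9, 0.5, 16.2]
grip_width: 0.027
gripper_force: 30.0
```

```bash
python3 -c "
from h import *
s=sense();print(s['tool_pos'],s['wrist_force'],s['gripper_force'])
a=cams.snapshot('scene')
A=cv2.resize(a[150:310,130:400],(800,474),interpolation=1)
cv2.imwrite('pics/j.png',A[:,:,::-1])"
```

```text
[ 0.51591589 -0.0018463   0.03533822] [-0.92545621  0.5303243  16.19563412] 30.00310178962536
```

View pics/j.png

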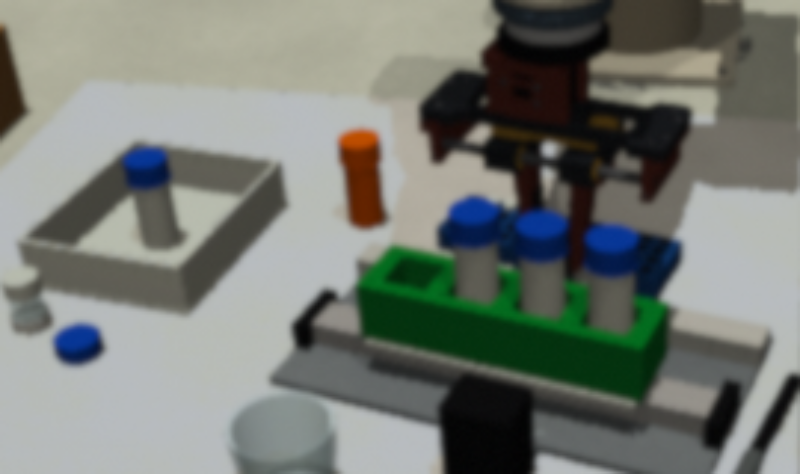

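The rack has moved one hole to the left with its three tubes upright (crop (475..610,250)). The short tube stands in the tray (150,200), and the knob is held down against its stop at about 16 N.

```bash
python3 -c "
from cell import order
print(order.sign_off())"
```

```text
the job is handed in; nothing more can be done
None
```

The job is handed in at about 17.6 s: the short tube stands in the discard tray, the rack sits one hole to the left with its three full-height tubes upright, and the knob is still held fully down against its stop at about 16 N.

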